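Hang the colour card and hold the viewing flap on its balance point

TASK

Get the bottle viewing stand ready: first, with the flap still lying down, pick up the red folded colour card, hang it astride the steel bar near its middle, one leaf on each side, and let go of it. Then grip the blue rod of the white flap and swing the flap up to its over-centre balance point, standing upright above its hinge, without letting it drop back or topple over, and finish while still gripping the rod and holding the flap there. Leave the two bottles and the label roll undisturbed.

Things in the scene. Friction and masses are not known exactly. Their poses are not given: they have to be found in the camera images.
- card: Stiff red inverted-U card, brown swatches, loose, 0.08-0.17 kg, standing on its leaf edges on the near side of the bar. 61 mm over the feet (x), 80 wide (y). Origin: underside centre. Leaves 4 mm thick; gap 24 mm at top, 49 at feet. Top plate's underside 83.5 mm above origin (rests on the bar when hung). Yellow tab on top: 10 mm thick (x), 50 long (y), 88.5 to 118.5 mm above origin.
- card_tab (a point): Point on the yellow tab of the colour card to grip, on its mid-plane, 111 mm above the card's origin (fingertips 19 mm past the TCP then stay 3.5 mm above the top plate); pinch across the card's x. Axes as the card's.
- rail: Fixed hanging bar: black foot 70 x 260 x 10 mm with two 12 mm steel posts 230 mm apart along its y, carrying a horizontal steel bar along y. Origin: centre of the foot's underside, z up.
- rail_mid (a point): Middle of the steel bar on its axis, 150 mm above the table. The bar is 12 mm thick, 218 mm free between the posts, and runs along this frame's y.
- stand: Fixed grey viewing stand that carries the flap: foot 150 x 210 x 10 mm, two aluminium hinge cheeks. Origin: on the table right below the hinge. Its y runs along the hinge; the flap lies towards its -x (roughly towards the robot) at the start.
- flap_hinge (a point): Middle of the flap's hinge axis, 55 mm above the table; the axis runs along this frame's y (stand's y).
- grip_rod (a point): Blue round grip rod of the flap, 10 mm thick, 120 long along its y, parallel to the hinge and 160 mm from it. Origin: its middle; axes turn with the flap, x points to the hinge. Two 8 mm arms 110 mm apart carry it, leaving a window 40 mm deep to the panel's edge for a finger. It can turn between the fingers, so the tool can point down all along the arc.
- flap (a joint): Hinge angle, rad: 0 = lying level on its stops, rod on the robot's side (start); grows as it swings up; 1.571 = upright above the hinge, its balance point; stop at 2.4. White panel 115 mm (hinge to edge) x 160 x 6, aluminium frame, 0.22-0.45 kg with rod, mass centred in the panel's plane. Hinge nearly free (0.008 N m friction): let go, it falls.
- sample_bottle: Dark sauce bottle with a red cap, 64 mm diameter, 210 mm tall, loose, standing about 120 mm beyond the flap's hinge. Leave alone. Origin: centre of its underside.
- spare_bottle: Second such bottle at the far side of the table, between the stand and the bar. Leave alone. Origin: centre of its underside.
- label_roll: Red roll of labels, 70 mm diameter, 50 mm tall, loose, standing on its end on the table between the flap and the card. Leave alone. Origin: centre of its underside.
Things that resemble listed ones, but are neither listed nor needed, are in the scene too. Several things look just like the card: the one meant starts nearest to the robot's base.

How it is judged:
By the outcome, as a careful person would: the job done as asked, in the order asked, and still so for the second after the job is handed in, while the arm keeps its last pose, push and grip.
It also fails if it takes over 67 s, if anything falls off the work surface, if the arm or the gripper's body presses on something with over 40 N, if the wrist force passes 120 N, or if a joint passes its speed limit or range.

ROBOT

A 7-joint arm with a two-finger parallel gripper is mounted at the origin on the work surface. World frame = base frame: x ahead of the robot, y to its left, z up, the work surface at z = 0. Lengths are in m, angles in rad, forces in N, time in s.
With the tool pointing down it reaches from about 0.4 to 0.85 m from the base axis. Payload 10.4 kg.
Tool frame: the origin (TCP) lies between the finger pads, 19 mm behind the fingertips; this is the grasp point; z points along the fingers, y is the line along which they close (so a half turn about z gives the same grasp; the last joint's range is limited). The gripper opens to 85 mm and grips with 20 to 120 N. Pads are 22 mm wide; open, the fingers measure 114 mm over their backs; the gripper's body (76 mm by 85 mm) begins 54 mm behind the grasp point. The pads swing forward as they close: fully open they stand 13 mm farther back than shut.
Start: joints at [1.106, 0.332, -0.065, 1.46, 0.022, 1.35, -0.088], TCP at [0.267, -0.565, 0.25] pointing down, gripper open.
Joint ranges: [-2.6, 2.6], [-0.5, 2.12], [-1.47, 1.34], [0.16, 2.42], [-1.27, 4.41], [0.06, 2.06], [-2.6, 2.6]. Speed limits (rad/s): [2.22, 2.22, 2.79, 2.79, 3.14, 3.14, 3.14].

INTERFACE

Orientations are given as a unit quaternion [x, y, z, w].
In Python, from workcell import manip gives the robot as it stands.
- The arm moves only by the tool jog_arm, called after "Request:" by a JSON object that holds its "api" and its "payload". Schema: {"type":"object","properties":{"increments":{"type":"object","properties":{"ticks":{"type":"array","items":{"type":"array","items":{"type":"number"},"minItems":7,"maxItems":7},"minItems":1,"maxItems":20}},"additionalProperties":false,"required":["ticks"]},"squeeze":{"type":"number"},"only":{"type":"string"},"quiet":{"type":"boolean"},"lines":{"type":"string"}},"required":["increments"],"additionalProperties":false}. increments is an object whose key "ticks" holds a list of rows, 1 to 20 of them, each of 7 numbers: a rotation vector rx, ry, rz in rad, then dx, dy, dz in m, then the opening from 0.0 (shut) to 1.0 (fully open); each row is the pose to reach, as a shift and turn from the pose commanded when the call began, along the tool's axes at that moment; what a row does not reach only later rows make up. A row lasts 1/8 s, in which the tool goes at most 0.0625 m and 0.188 rad, less where a joint would pass 70% of its speed; a pose out of reach is approached as far as the arm can. The fingers move at their own pace and stop on an object; squeeze is the grip in N (left out, the last holds). Time passes only in rows, so rows that do not move let the fingers close. The tool returns the time, the measured TCP pose, the force, the opening and the grip force at its end. only (a regular expression) keeps the lines of the reply that match it, lines (a string "A,B") keeps lines A to B, and quiet returns only ok. Input that does not fit is refused with a message, and nothing moves.
- manip.get_obs(): the state, without advancing time (a new reading comes with each control period).
- manip.camera(name): name is "scene" or "side" or "wrist"; returns the picture (480x640x3 uint8, blue, green, red); there is no depth.
- manip.calibration(name): a dict with "fx", "fy", "cx", "cy" (pixels), "world_from_camera" (4x4, takes a point from camera to world coordinates); the wrist camera has in their place "tool_from_camera" (4x4, takes a point from camera to tool coordinates, whose origin is the TCP and whose axes are the flange's). Camera axes: x right, y up, looking along -z (the intrinsics and any distortion apply to the point x, -y, -z); pixel columns grow to the right and rows downward; lengths in m; the calibration is good to about 2 mm. A picture is of the moment at which its call begins: read the wrist's pose just before it. calibration takes no time and is no camera call.
- manip.hand_in(): hands the job in; it is judged then, once.
Trained networks look in the newest picture that a camera, given by its name, has taken for a name from the list of things; names that differ only in an ending like _2 or _b are one class to them, and where a whole thing is asked for, a point or a joint stands for the part that bears it (a point fixed in the world has none). Each returns a list of dicts, best first, with "confidence" (0 to 1); they miss things now and then, are a little off and sometimes report something else, mostly with a low value. They report only what shows in the picture. A call takes as long as a camera call. They do not tell look-alikes from the thing itself.
- manip.outline_of(camera, thing): "mask" (480x640 bool, what is visible of it) and "bbox" ([left, top, right, bottom] in pixels, round what is visible of it).
The state is a dict: "clock": time; "joint_pos": joint angles; "joint_velocities": joint speeds; "tau": joint torques, N m; "position": TCP position; "ee_rot": TCP orientation; "ft_force": force on the tool from outside, world axes, zero at the start; "torque": the same for the moment, N m; "grip_width": opening from 0.0 (shut) to 1.0 (fully open); "grasp_force": force on a finger pad.
Only numpy, scipy, OpenCV 4.12 (cv2) and the standard library are available. Lean on these libraries where they do the work, as an engineer would, in place of code of your own. Each camera call takes 0.05 s, during which the arm holds its last target. There are 200 camera calls.

## Working session

There is one attempt and no reset: what is moved stays moved. The work goes in short steps, Python scripts to look and compute and a tool call to move; the robot and the scene stay as the last step left them, time stands still between calls to the robot, and variables do not carry over. Pictures are saved under pics/ and viewed, at most 10 in all, crops included, and the job is handed in when it is done.

```bash
mkdir -p pics; ls
```

Run:
```python
from workcell import manip
import cv2,numpy as np
o=manip.get_obs();print(o)
for c in("scene","side"):
    im=manip.camera(c);cv2.imwrite(f"pics/{c}0.png",im)
    k=manip.calibration(c);print(c,k)
    for t in("card","rail","stand","grip_rod","flap","sample_bottle","label_roll"):
        for r in manip.outline_of(c,t):print(c,t,round(r["confidence"],2),r["bbox"])
print(manip.calibration("wrist"))
```

```text
pics
{'clock': 0.0, 'joint_pos': array([ 1.10636098,  0.33286983, -0.06471005,  1.46096752,  0.02160029,
        1.3499155 , -0.08851859]), 'joint_velocities': array([-1.12403683e-03, -1.81211936e-04,  5.58005975e-05,  1.03266711e-03,
       -5.12405869e-04, -8.88427210e-06, -9.06772309e-05]), 'tau': array([-4.15005652e-04, -6.25446939e+01,  4.88982489e-02, -3.91597831e+01,
        1.61438843e-02,  9.91346547e-03, -3.65666972e-05]), 'position': array([ 0.26709354, -0.56464931,  0.24920471]), 'ee_rot': array([ 9.75695142e-01,  2.19131132e-01, -1.92898460e-04, -7.06418664e-04]), 'ft_force': array([0.21974135, 0.10862194, 0.00073043]), 'torque': array([ 0.01292961, -0.08852989,  0.02944489]), 'grasp_force': 0.0, 'grip_width': 0.9969549860348975}
scene {'fx': 450.9847460518763, 'fy': 450.9847460518763, 'cx': 328.3936022286836, 'cy': 239.4276619738091, 'world_from_camera': array([[ 0.84678544, -0.35580367,  0.39542151,  1.03353763],
       [ 0.53193121,  0.5690561 , -0.62707603, -0.59489926],
       [-0.00190107,  0.74133589,  0.6711315 ,  0.81857346],
       [ 0.        ,  0.        ,  0
[... 1435 characters left out ...]
rip_rod 0.59 [331.3, 171.8, 401.0, 216.5]
side grip_rod 0.28 [293.0, 248.6, 342.1, 389.2]
side flap 0.92 [333.3, 168.5, 395.9, 211.9]
side sample_bottle 0.71 [275.5, 140.7, 303.0, 219.1]
side label_roll 0.56 [362.9, 240.8, 391.3, 270.4]
{'fx': 356.3352427810107, 'fy': 356.3352427810107, 'cx': 320.02642628684606, 'cy': 240.7265310363465, 'tool_from_camera': array([[ 9.12291052e-04,  9.48970442e-01,  3.15363707e-01,
         8.09566758e-02],
       [ 9.99999581e-01, -8.88410950e-04, -2.19476549e-04,
        -1.43522103e-05],
       [ 7.18958124e-05,  3.15363775e-01, -9.48970855e-01,
        -1.23457505e-01],
       [ 0.00000000e+00,  0.00000000e+00,  0.00000000e+00,
         1.00000000e+00]])}
```

View pics/scene0.png

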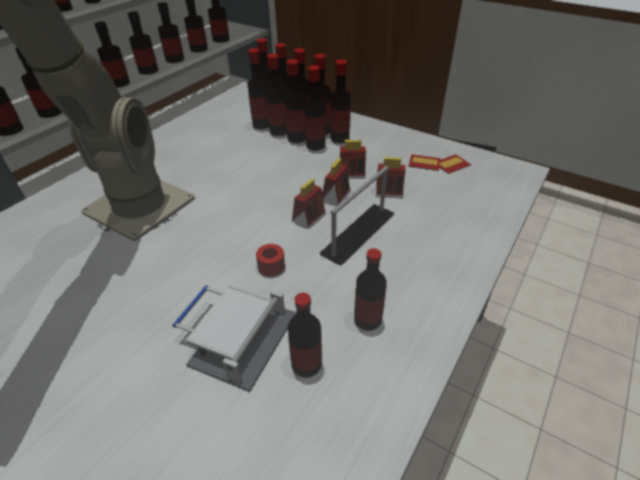

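View pics/side0.png

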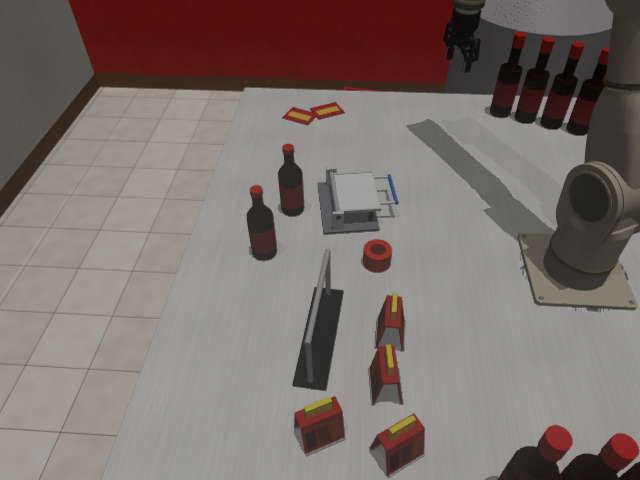

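The scene shows four look-alike cards: A at scene (308,205)/side (391,322), B (337,182)/(386,375), C (352,160)/(400,445) and D (391,178)/(319,427). The rail is at scene (358,215), side (320,320). The flap's blue rod is at scene (190,306), side (392,189), and the label roll at scene (270,260). I'll triangulate all of these and check which card is nearest the base.

Create h.py:
```python
import numpy as np,cv2
from scipy.spatial.transform import Rotation as R
from scipy.optimize import least_squares
from workcell import manip
def cam(name,obs=None):
    k=manip.calibration(name)
    if name=="wrist":
        T=np.eye(4);T[:3,:3]=R.from_quat(obs["ee_rot"]).as_matrix();T[:3,3]=obs["position"]
        W=T@k["tool_from_camera"]
    else: W=k["world_from_camera"]
    return k,W
def ray(c,px):
    k,W=c;d=W[:3,:3]@[(px[0]-k["cx"])/k["fx"],-(px[1]-k["cy"])/k["fy"],-1]
    return W[:3,3],d/np.linalg.norm(d)
def atz(c,px,z):
    o,d=ray(c,px);return o+d*(z-o[2])/d[2]
def proj(c,P):
    k,W=c;p=(np.atleast_2d(P)-W[:3,3])@W[:3,:3]
    return np.c_[k["cx"]+k["fx"]*p[:,0]/-p[:,2],k["cy"]+k["fy"]*p[:,1]/p[:,2]]
def tri(c1,p1,c2,p2):
    A=[];b=[]
    for c,p in((c1,p1),(c2,p2)):
        o,d=ray(c,p);M=np.eye(3)-np.outer(d,d);A.append(M);b.append(M@o)
    x=np.linalg.lstsq(np.vstack(A),np.hstack(b),rcond=None)[0];return x
```

Run:
```python
from h import *
S,D=cam("scene"),cam("side")
np.set_printoptions(precision=4,suppress=True)
def blobs(f,lo,hi):
    m=cv2.inRange(cv2.cvtColor(cv2.imread(f),cv2.COLOR_BGR2HSV),lo,hi)
    n,l,s,c=cv2.connectedComponentsWithStats(m)
    return [(c[i].round(1),s[i][4],cv2.minAreaRect(np.argwhere(l==i)[:,::-1].astype(np.float32))) for i in range(1,n) if s[i][4]>25]
for f in("scene0","side0"):
    print(f,"yellow");[print(b[0],b[1]) for b in blobs(f"pics/{f}.png",(22,150,80),(35,255,255))]
    print(f,"blue");[print(b[0],b[1],b[2],cv2.boxPoints(b[2]).round(1).tolist()) for b in blobs(f"pics/{f}.png",(105,120,40),(125,255,255))]
for n,a,b in(("A",(308,187),(394,306)),("B",(337,168),(390,358)),("C",(352,146),(403,426)),("D",(392,161),(319,407))):
    t=tri(S,a,D,b);print(n,t,np.hypot(*t[:2]))
# rail bar ends
print("bar",tri(S,(333,210),D,(310,376)),tri(S,(383,172),D,(327,254)),atz(S,(333,210),.15),atz(S,(383,172),.15),atz(D,(310,376),.15),atz(D,(327,254),.15))
print("roll",atz(S,(270,252),.05),atz(D,(377,247),.05))
print("bot",atz(S,(303,299),.21),atz(S,(374,253),.21),atz(D,(288,148),.21),atz(D,(256,189),.21))
```

```text
scene0 yellow
scene0 blue
[190.1 305.6] 84 ((190.29949951171875, 305.24505615234375), (2.040432929992676, 44.04520034790039), 39.289405822753906) [[175.60000610351562, 321.6000061035156], [203.5, 287.6000061035156], [205.0, 288.79998779296875], [177.10000610351562, 322.8999938964844]]
side0 yellow
[327.6 109.6] 47
[298. 115.] 44
[394.1 302.3] 86
[389.3 356.1] 114
[317.7 404.1] 140
[401.9 424.2] 157
side0 blue
[392.1 188.1] 69 ((392.1805114746094, 188.44985961914062), (28.156137466430664, 2.4623236656188965), 74.47589111328125) [[387.20001220703125, 175.1999969482422], [389.6000061035156, 174.60000610351562], [397.1000061035156, 201.6999969482422], [394.79998779296875, 202.3000030517578]]
A [0.4541 0.2208 0.1057] 0.5049088011722207
B [0.4667 0.3451 0.1031] 0.5804594075416543
C [0.4437 0.4762 0.1011] 0.6508749825725925
D [0.5905 0.4542 0.1081] 0.7449966222267865
bar [0.5619 0.3006 0.0008] [0.6296 0.2179 0.2315] [0.5934 0.124  0.15  ] [0.6207 0.3314 0.15  ] [0.6081 0.4181 0.15  ] [0.5995 0.1239 0.15  ]
roll [0.4832 0.0078 0.05  ] [ 0.4863 -0.0009  0.05  ]
bot [ 0.72   -0.1818  0.21  ] [ 0.7711 -0.0126  0.21  ] [ 0.7179 -0.174   0.21  ] [ 0.7705 -0.0113  0.21  ]
```

Run:
```python
import cv2
a=cv2.imread("pics/scene0.png")[130:280,250:420];b=cv2.imread("pics/side0.png")[230:480,270:440]
a=cv2.resize(a,(400,353),interpolation=3);b=cv2.resize(b,(400,588),interpolation=3)
a=cv2.copyMakeBorder(a,0,588-353,0,0,0)
cv2.imwrite("pics/crop1.png",cv2.hconcat([a,b]))
```

```text
(no output)
```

View pics/crop1.png

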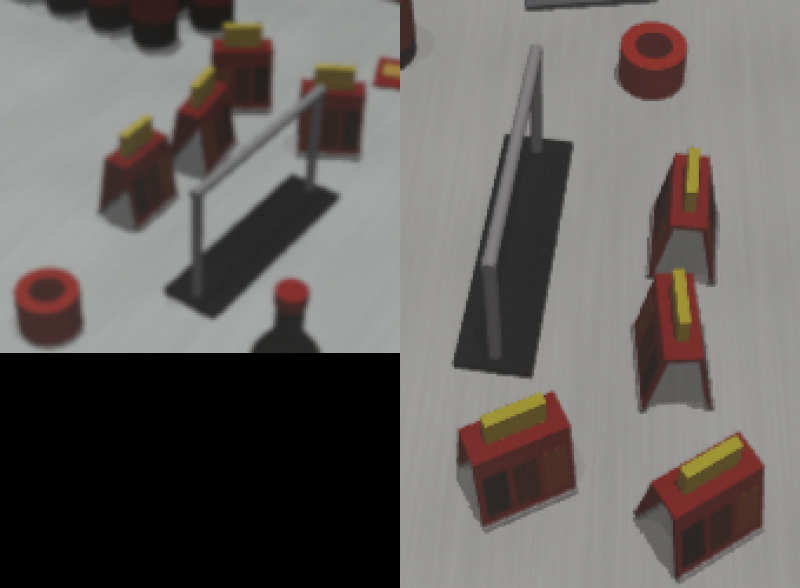

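The crop confirms A is the card meant: scene (308,205)/side (391,322), 0.505 m from the base, with B at 0.58, C at 0.65 and D at 0.745. Next I'll move to a wrist-camera viewpoint over card A and the bar.

Request:
{"api": "jog_arm", "payload": {"increments": {"ticks":[[0,0,-1.13,0.556,-0.583,-0.07,1],[0,0,-1.13,0.556,-0.583,-0.07,1],[0,0,-1.13,0.556,-0.583,-0.07,1],[0,0,-1.13,0.556,-0.583,-0.07,1],[0,0,-1.13,0.556,-0.583,-0.07,1],[0,0,-1.13,0.556,-0.583,-0.07,1],[0,0,-1.13,0.556,-0.583,-0.07,1],[0,0,-1.13,0.556,-0.583,-0.07,1],[0,0,-1.13,0.556,-0.583,-0.07,1],[0,0,-1.13,0.556,-0.583,-0.07,1],[0,0,-1.13,0.556,-0.583,-0.07,1],[0,0,-1.13,0.556,-0.583,-0.07,1],[0,0,-1.13,0.556,-0.583,-0.07,1],[0,0,-1.13,0.556,-0.583,-0.07,1],[0,0,-1.13,0.556,-0.583,-0.07,1],[0,0,-1.13,0.556,-0.583,-0.07,1],[0,0,-1.13,0.556,-0.583,-0.07,1]]}, "squeeze": 40}}

```text
clock: 2.92
position: [0.5208, 0.1985, 0.3203]
ee_rot: [0.707, 0.707, -0.0, 0.001]
ft_force: [-1.0, 0.7, -0.1]
grip_width: 1.001
grasp_force: 0.0
```

Run:
```python
from h import *
o=manip.get_obs();im=manip.camera("wrist");cv2.imwrite("pics/w1.png",im)
np.savez("w1.npz",position=o["position"],ee_rot=o["ee_rot"]);print(o["position"],o["ee_rot"],o["joint_pos"],o["clock"])
```

```text
[0.52075761 0.19849693 0.32026461] [ 7.07470673e-01  7.06742445e-01 -3.74094251e-05  6.01997491e-04] [ 0.30225291  0.25934376 -0.89567337  1.49492344  0.20352217  1.48398274
 -0.59565288] 2.925
```

View pics/w1.png

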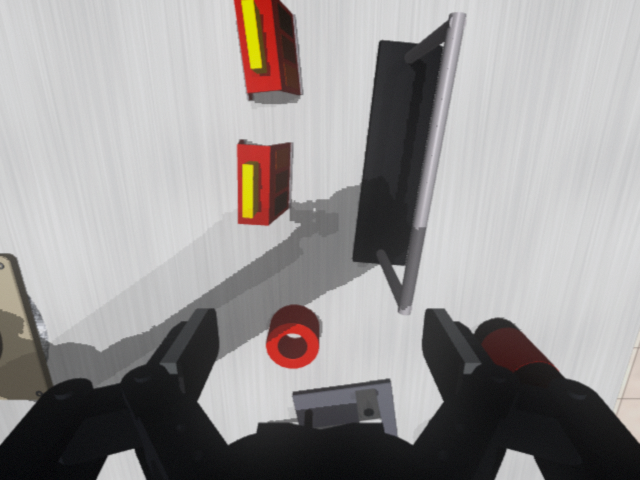

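The wrist view shows card A with its yellow tab top at about (248,190), card B above it at (252,30), the bar from (458,12) to (405,312) and the roll at (293,345).

Run:
```python
from h import *
np.set_printoptions(precision=4,suppress=True)
o=dict(np.load("w1.npz"));C=cam("wrist",o);im=cv2.imread("pics/w1.png")
hsv=cv2.cvtColor(im,cv2.COLOR_BGR2HSV)
m=cv2.inRange(hsv,(22,150,200),(35,255,255));m[:130]=0;m[240:]=0
p=np.argwhere(m)[:,::-1].astype(np.float32);r=cv2.minAreaRect(p);b=cv2.boxPoints(r)
q=np.array([atz(C,x,.1185) for x in b]);print("tab px",b.tolist());print(q,"centre",q.mean(0))
e=[np.linalg.norm(q[i]-q[(i+1)%4]) for i in range(4)];print("sizes",e)
i=int(np.argmax(e));d=q[(i+1)%4]-q[i];print("card y dir yaw deg",np.degrees(np.arctan2(d[1],d[0])))
# bar: edges per row
g=cv2.GaussianBlur(im,(3,3),0).astype(int)
for y in (20,60,100,140,180,220,260,290,305):
    row=g[y,380:480].sum(1);print(y,row[::3].tolist()) if y in(100,) else None
S,D=cam("scene"),cam("side")
for px in((458,12),(405,312)):
    print("bar end",atz(C,px,.15))
print("ends tri",tri(S,(333.7,210.7),D,(327.4,251)),tri(S,(386.8,168.2),D,(308.2,341.3)))
print("tab tri",tri(S,(308,187),D,(394.1,302.3)))
print("roll",atz(C,(293,345),.05))
# foot corners at z=.01
for px in((380,41),(355,262),(405,265)):print("foot",atz(C,px,.01))
```

```text
tab px [[243.0, 164.0], [252.0, 164.0], [252.0, 217.0], [243.0, 217.0]]
[[0.4517 0.2439 0.1185]
 [0.4598 0.2439 0.1185]
 [0.4568 0.1949 0.1185]
 [0.4484 0.1949 0.1185]] centre [0.4542 0.2194 0.1185]
sizes [np.float64(0.008076808127121804), np.float64(0.04912643222737155), np.float64(0.008467730092327297), np.float64(0.049151715957433104)]
card y dir yaw deg 86.09045446806967
100 [156, 146, 143, 141, 140, 139, 137, 136, 131, 129, 119, 91, 94, 94, 113, 122, 121, 123, 241, 387, 490, 608, 518, 463, 631, 635, 640, 638, 641, 639, 628, 631, 624, 619]
bar end [0.6196 0.3543 0.15  ]
bar end [0.5999 0.1119 0.15  ]
ends tri [0.5989 0.1185 0.1538] [0.6202 0.3494 0.1523]
tab tri [0.4557 0.2157 0.1102]
roll [0.4859 0.0068 0.05  ]
foot [0.5857 0.3628 0.01  ]
foot [0.5666 0.1059 0.01  ]
foot [0.6323 0.1017 0.01  ]
```

Run:
```python
import cv2
im=cv2.imread("pics/w1.png");cv2.imwrite("pics/crop2.png",cv2.resize(im[0:330,340:500],None,fx=1.8,fy=1.8,interpolation=2))
```

```text
(no output)
```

View pics/crop2.png

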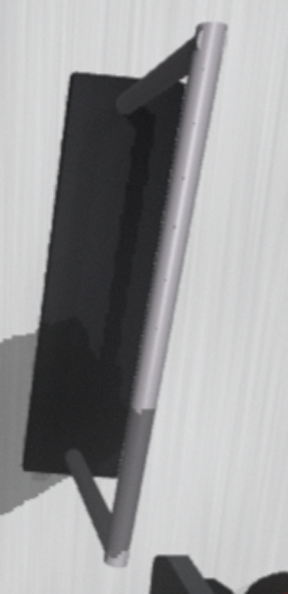

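Request:
{"api": "jog_arm", "payload": {"increments": {"ticks":[[0,0,0.072,0.021,-0.0668,0.05,1],[0,0,0.072,0.021,-0.0668,0.1,1],[0,0,0.072,0.021,-0.0668,0.14,1],[0,0,0.072,0.021,-0.0668,0.14,1]]}, "squeeze": 40}}

```text
clock: 3.48
position: [0.4523, 0.2193, 0.178]
ee_rot: [0.732, 0.681, -0.002, -0.001]
ft_force: [-0.7, 0.1, 0.4]
grip_width: 0.999
grasp_force: 0.0
```

Run:
```python
from h import *
np.set_printoptions(precision=4,suppress=True)
o=manip.get_obs();im=manip.camera("wrist");cv2.imwrite("pics/w2.png",im);C=cam("wrist",o)
m=cv2.inRange(cv2.cvtColor(im,cv2.COLOR_BGR2HSV),(22,150,180),(35,255,255))
n,l,s,c=cv2.connectedComponentsWithStats(m)
print(o["position"],R.from_quat(o["ee_rot"]).as_matrix()[:,0])
for i in range(1,n):
    if s[i][4]>200:
        b=cv2.boxPoints(cv2.minAreaRect(np.argwhere(l==i)[:,::-1].astype(np.float32)))
        q=np.array([atz(C,x,.1185) for x in b]);print(b.tolist(),q,q.mean(0))
        u,sv,v=np.linalg.svd(q-q.mean(0));print(np.degrees(np.arctan2(v[0,1],v[0,0])))
```

```text
[0.4523 0.2193 0.178 ] [ 0.0713  0.9975 -0.0024]
[[317.29998779296875, 0.100006103515625], [338.8599853515625, -2.9799957275390625], [349.219970703125, 69.53998565673828], [327.65997314453125, 72.61998748779297]] [[0.4602 0.3511 0.1185]
 [0.4697 0.3516 0.1185]
 [0.473  0.3223 0.1185]
 [0.4629 0.3217 0.1185]] [0.4665 0.3367 0.1185]
-83.86670800048847
[[313.0573425292969, 263.3949279785156], [314.1987609863281, 231.43568420410156], [331.1414489746094, 232.040771484375], [330.0000305175781, 264.0]] [[0.4487 0.2264 0.1185]
 [0.4508 0.2448 0.1185]
 [0.4598 0.2438 0.1185]
 [0.4581 0.2254 0.1185]] [0.4543 0.2351 0.1185]
-95.77304663334945
```

View pics/w2.png

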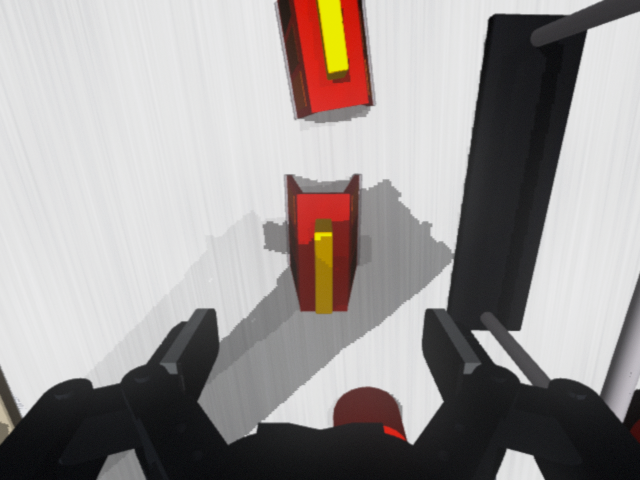

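The tab runs from (323,232) to (324,312), centred between the fingers and aligned with the tool to about 1.5°. I'll descend and grip.

Request:
{"api": "jog_arm", "payload": {"increments": {"ticks":[[0,0,0.01,0,0.001,0.03,1],[0,0,0.01,0,0.001,0.055,1],[0,0,0.01,0,0.001,0.067,1],[0,0,0.01,0,0.001,0.067,0],[0,0,0.01,0,0.001,0.067,0],[0,0,0.01,0,0.001,0.067,0],[0,0,0.01,0,0.001,0.067,0],[0,0,0.01,0,0.001,0.067,0]]}, "squeeze": 50}}

```text
clock: 4.53
position: [0.4549, 0.2207, 0.1133]
ee_rot: [0.735, 0.678, 0.0, 0.0]
ft_force: [-0.4, -0.9, 2.5]
grip_width: 0.105
grasp_force: 52.5
```

Request:
{"api": "jog_arm", "payload": {"increments": {"ticks":[[0,0,0,0,0,-0.04,0],[0,0,0,0,0,-0.1,0],[0,0,0,0,0,-0.16,0],[0,0,0,0,0.02,-0.195,0],[0,0,0,0.024,0.08,-0.195,0],[0,0,0,0.024,0.13,-0.195,0],[0,0,0,0.024,0.154,-0.195,0],[0,0,0,0.024,0.154,-0.195,0],[0,0,0,0.024,0.154,-0.195,0]]}}}

```text
clock: 5.65
position: [0.6094, 0.2326, 0.3079]
ee_rot: [0.735, 0.678, -0.0, -0.0]
ft_force: [-0.9, 0.4, -0.9]
grip_width: 0.104
grasp_force: 52.0
```

Run:
```python
from h import *
np.set_printoptions(precision=4,suppress=True)
o=manip.get_obs();im=manip.camera("wrist");cv2.imwrite("pics/w3.png",im);C=cam("wrist",o)
np.savez("w3.npz",position=o["position"],ee_rot=o["ee_rot"])
t=np.array([.078,.997,0]);a=np.array([.6105,.2325,.15])
print(o["position"],proj(C,np.array([a+s*t for s in(-.11,-.05,0,.05,.11)])))
```

```text
[0.6094 0.2326 0.3079] [[321.5354 341.6292]
 [321.5573 281.9809]
 [321.5777 226.3916]
 [321.6005 164.4818]
 [321.6314  80.2181]]
```

View pics/w3.png

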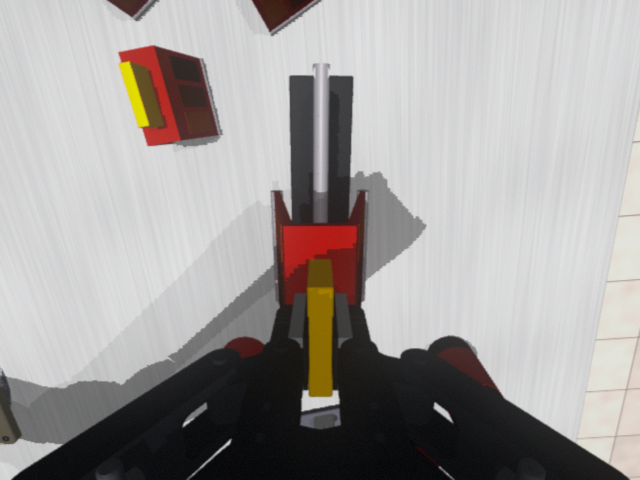

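The bar at (321,65)–(321,220) lies on the centreline of the held card (320), so I'll lower it straight down.

Request:
{"api": "jog_arm", "payload": {"increments": {"ticks":[[0,0,0,0,0.001,0.04,0],[0,0,0,0,0.001,0.075,0],[0,0,0,0,0.001,0.1,0],[0,0,0,0,0.001,0.115,0],[0,0,0,0,0.001,0.118,0],[0,0,0,0,0.001,0.12,0],[0,0,0,0,0.001,0.12,0]]}}}

```text
clock: 6.58
position: [0.6115, 0.2322, 0.1889]
ee_rot: [0.735, 0.678, 0.001, 0.0]
ft_force: [0.2, -0.1, -1.0]
grip_width: 0.104
grasp_force: 51.9
```

Request:
{"api": "jog_arm", "payload": {"increments": {"ticks":[[0,0,0,0,0,0.002,0],[0,0,0,0,0,0.002,0]]}}}

```text
clock: 6.82
position: [0.6112, 0.232, 0.186]
ee_rot: [0.735, 0.678, -0.0, 0.0]
ft_force: [0.5, -0.2, -1.7]
grip_width: 0.107
grasp_force: 51.9
```

Request:
{"api": "jog_arm", "payload": {"increments": {"ticks":[[0,0,0,0,0,0.002,0],[0,0,0,0,0,0.002,0]]}}}

```text
clock: 7.08
position: [0.6113, 0.2321, 0.1858]
ee_rot: [0.735, 0.678, 0.0, 0.0]
ft_force: [-5.3, -3.5, 11.1]
grip_width: 0.108
grasp_force: 54.0
```

Contact is at the expected height. I'll back off the push, release and rise.

Request:
{"api": "jog_arm", "payload": {"increments": {"ticks":[[0,0,0,0,0,-0.002,0],[0,0,0,0,0,-0.002,0.25],[0,0,0,0,0,-0.002,0.5],[0,0,0,0,0,-0.002,0.6],[0,0,0,0,0,-0.002,0.6],[0,0,0,0,0,-0.02,0.6],[0,0,0,0,0,-0.06,0.6],[0,0,0,0,0,-0.11,0.6],[0,0,0,0,0,-0.15,0.6],[0,0,0,0,0,-0.15,0.6]]}}}

```text
clock: 8.32
position: [0.6118, 0.2331, 0.339]
ee_rot: [0.735, 0.678, 0.003, 0.001]
ft_force: [0.1, 0.7, -0.7]
grip_width: 0.598
grasp_force: 0.0
```

Run:
```python
from h import *
np.set_printoptions(precision=4,suppress=True)
o=manip.get_obs();print(o["position"])
ims=[manip.camera(c) for c in("scene","side","wrist")]
a=cv2.resize(ims[0][120:290,280:440],(400,425),interpolation=2);b=cv2.resize(ims[1][230:400,270:430],(400,425),interpolation=2)
cv2.imwrite("pics/c3.png",cv2.hconcat([a,b]));cv2.imwrite("pics/w4.png",ims[2])
np.savez("w4.npz",position=o["position"],ee_rot=o["ee_rot"])
```

```text
[0.6118 0.2331 0.339 ]
```

View pics/c3.png

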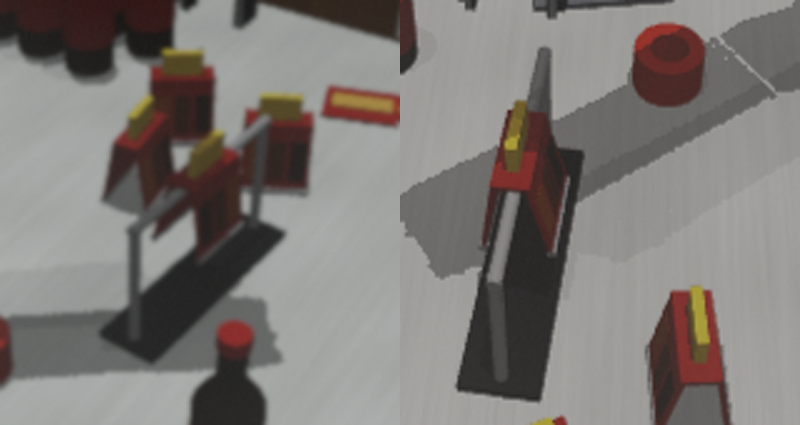

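The card hangs astride the bar in both views: scene crop (210,190), side crop (520,180). Now for the flap.

Run:
```python
from h import *
np.set_printoptions(precision=4,suppress=True)
S,D=cam("scene"),cam("side")
for px in((176.3,322.2),(204.2,288.2)):print("S",atz(S,px,.057))
for px in((388.4,174.9),(396,202)):print("D",atz(D,px,.057))
o=manip.get_obs();print(o["position"],R.from_quat(o["ee_rot"]).as_matrix(),o["joint_pos"])
```

```text
S [ 0.4522 -0.2708  0.057 ]
S [ 0.4349 -0.1698  0.057 ]
D [ 0.4557 -0.279   0.057 ]
D [ 0.4369 -0.164   0.057 ]
[0.611  0.2319 0.3339] [[ 0.0808  0.9967 -0.0002]
 [ 0.9967 -0.0808 -0.0003]
 [-0.0003 -0.0002 -1.    ]] [ 0.1341  0.4993 -0.8693  1.1998  0.3747  1.6015 -0.7395]
```

Request:
{"api": "jog_arm", "payload": {"increments": {"ticks":[[0,0,-0.244,-0.464,-0.128,0.084,0.45],[0,0,-0.244,-0.464,-0.128,0.084,0.45],[0,0,-0.244,-0.464,-0.128,0.084,0.45],[0,0,-0.244,-0.464,-0.128,0.084,0.45],[0,0,-0.244,-0.464,-0.128,0.084,0.45],[0,0,-0.244,-0.464,-0.128,0.084,0.45],[0,0,-0.244,-0.464,-0.128,0.084,0.45],[0,0,-0.244,-0.464,-0.128,0.084,0.45],[0,0,-0.244,-0.464,-0.128,0.084,0.45],[0,0,-0.244,-0.464,-0.128,0.084,0.45],[0,0,-0.244,-0.464,-0.128,0.084,0.45],[0,0,-0.244,-0.464,-0.128,0.084,0.45]]}, "squeeze": 30}}

```text
clock: 9.98
position: [0.4465, -0.2192, 0.2501]
ee_rot: [0.647, 0.763, 0.0, 0.0]
ft_force: [-0.3, -1.2, 0.0]
grip_width: 0.448
grasp_force: 0.0
```

Run:
```python
from h import *
np.set_printoptions(precision=4,suppress=True)
o=manip.get_obs();im=manip.camera("wrist");cv2.imwrite("pics/w5.png",im);C=cam("wrist",o)
m=cv2.inRange(cv2.cvtColor(im,cv2.COLOR_BGR2HSV),(105,100,40),(128,255,255))
n,l,s,c=cv2.connectedComponentsWithStats(m);print(s[1:][s[1:,4]>50])
i=1+np.argmax(s[1:,4]);b=cv2.boxPoints(cv2.minAreaRect(np.argwhere(l==i)[:,::-1].astype(np.float32)))
q=np.array([atz(C,x,.055) for x in b]);print(b.tolist(),q,q.mean(0));print([np.linalg.norm(q[i]-q[i-1]) for i in range(4)])
u,sv,v=np.linalg.svd(q-q.mean(0));print(np.degrees(np.arctan2(v[0,1],v[0,0])),o["position"],R.from_quat(o["ee_rot"]).as_matrix()[:,0])
```

```text
[[ 313  151   11  128 1277]]
[[313.0, 151.0], [323.0, 151.0], [323.0, 278.0], [313.0, 278.0]] [[ 0.431  -0.1636  0.055 ]
 [ 0.4396 -0.1621  0.055 ]
 [ 0.4598 -0.2809  0.055 ]
 [ 0.4501 -0.2825  0.055 ]] [ 0.4451 -0.2223  0.055 ]
[np.float64(0.12049206539374144), np.float64(0.008692996423969923), np.float64(0.12048706227065874), np.float64(0.009757078882465294)]
-80.60772461578496 [ 0.4465 -0.2192  0.2501] [-0.1641  0.9864 -0.0001]
```

View pics/w5.png

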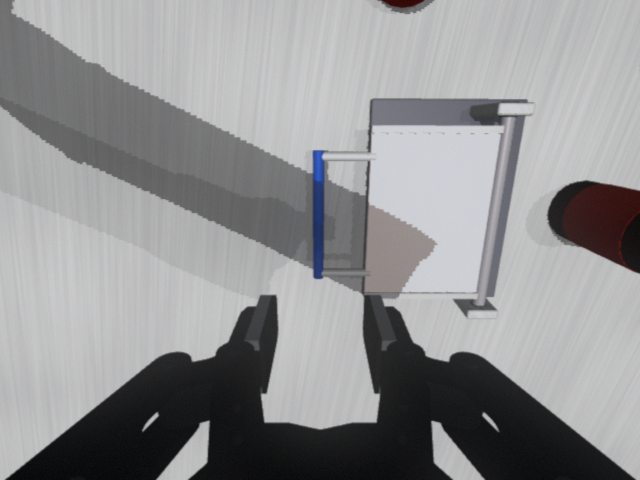

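The rod is at (318,151–278), 120.5 mm long at z = 0.055 as specified, and parallel to the tool's x axis. The hinge tube is near (496,210). I'll descend and grip, then check the hinge numerically.

Run:
```python
from h import *
o=manip.get_obs();C=cam("wrist",o)
for px in((508.5,110),(483.5,312)):print(atz(C,px,.055))
h=np.array([.603,-.196,.055]);print(proj(C,h))
```

```text
[ 0.58750695 -0.10367231  0.055     ]
[ 0.62556687 -0.29129214  0.055     ]
[[491.6792522  218.09157347]]
```

Request:
{"api": "jog_arm", "payload": {"increments": {"ticks":[[0,0,0,-0.003,-0.002,0.06,0.38],[0,0,0,-0.003,-0.002,0.12,0.38],[0,0,0,-0.003,-0.002,0.16,0.38],[0,0,0,-0.003,-0.002,0.185,0.38],[0,0,0,-0.003,-0.002,0.195,0.38],[0,0,0,-0.003,-0.002,0.195,0.38]]}, "squeeze": 30}}

```text
clock: 10.78
position: [0.4448, -0.2232, 0.0552]
ee_rot: [0.647, 0.762, 0.0, -0.0]
ft_force: [-0.3, -0.9, 0.6]
grip_width: 0.384
grasp_force: 0.0
```

Request:
{"api": "jog_arm", "payload": {"increments": {"ticks":[[0,0,0,0,0,0,0],[0,0,0,0,0,0,0],[0,0,0,0,0,0,0],[0,0,0,0,0,0,0],[0,0,0,0,0,0,0]]}, "squeeze": 30}}

```text
clock: 11.4
position: [0.4455, -0.2238, 0.0561]
ee_rot: [0.647, 0.762, 0.0, 0.001]
ft_force: [-0.3, 1.1, 7.1]
grip_width: 0.1
grasp_force: 29.7
```

Request:
{"api": "jog_arm", "payload": {"increments": {"ticks":[[0,0,0,0,0.0006,-0.0139,0],[0,0,0,0,0.0024,-0.0278,0],[0,0,0,0,0.0055,-0.0414,0],[0,0,0,0,0.0096,-0.0547,0],[0,0,0,0,0.015,-0.0676,0],[0,0,0,0,0.0214,-0.08,0],[0,0,0,0,0.0214,-0.08,0],[0,0,0,0,0.0214,-0.08,0]]}}}

```text
clock: 12.4
position: [0.4649, -0.2204, 0.1349]
ee_rot: [0.647, 0.762, -0.001, -0.001]
ft_force: [-2.8, -3.8, 1.7]
grip_width: 0.103
grasp_force: 29.6
```

Request:
{"api": "jog_arm", "payload": {"increments": {"ticks":[[0,0,0,0,0.0076,-0.0118,0],[0,0,0,0,0.016,-0.0228,0],[0,0,0,0,0.0255,-0.0331,0],[0,0,0,0,0.0358,-0.0426,0],[0,0,0,0,0.0468,-0.0511,0],[0,0,0,0,0.0586,-0.0586,0],[0,0,0,0,0.071,-0.065,0],[0,0,0,0,0.0839,-0.0704,0],[0,0,0,0,0.0839,-0.0704,0],[0,0,0,0,0.0839,-0.0704,0]]}}}

```text
clock: 13.65
position: [0.5489, -0.2067, 0.2068]
ee_rot: [0.647, 0.762, -0.0, 0.001]
ft_force: [-4.5, -1.9, 11.1]
grip_width: 0.103
grasp_force: 31.8
```

Request:
{"api": "jog_arm", "payload": {"increments": {"ticks":[[0,0,0,0,0.0133,-0.005,0],[0,0,0,0,0.0269,-0.0082,0],[0,0,0,0,0.0408,-0.01,0],[0,0,0,0,0.0547,-0.0106,0],[0,0,0,0,0.0547,-0.0106,0],[0,0,0,0,0.0547,-0.0106,0]]}}}

```text
clock: 14.4
position: [0.6032, -0.1977, 0.2158]
ee_rot: [0.647, 0.762, 0.0, 0.0]
ft_force: [0.4, -5.7, 1.5]
grip_width: 0.105
grasp_force: 31.6
```

Run:
```python
from h import *
np.set_printoptions(precision=4,suppress=True)
o=manip.get_obs();print(o["position"],o["ft_force"],o["torque"])
u=np.array([.9866,.163]);s=lambda p:np.dot(u,p[:2])
P=np.array([[s((.4455,-.2238)),.0561],[s((.4649,-.2204)),.1349],[s((.5489,-.2067)),.2068],[s(o["position"]),o["position"][2]]])
h=s((.603,-.196));print("rod s",P[:,0]-h,"r",np.hypot(P[:,0]-h,P[:,1]-.055))
f=least_squares(lambda x:np.hypot(P[:,0]-x[0],P[:,1]-.055)-.16,[h]);print("hinge fit ds",f.x-h,f.fun)
f=least_squares(lambda x:np.hypot(P[:,0]-x[0],P[:,1]-x[1])-.16,[h,.055]);print(f.x-[h,.055],f.fun)
ims=[manip.camera(c) for c in("scene","side")]
S=cam("scene");D=cam("side")
for nm,im,c in(("scene",ims[0],S),("side",ims[1],D)):
    cv2.imwrite(f"pics/up_{nm}.png",im)
    print(nm,"hinge,rod expected px",proj(c,np.array([[.603,-.196,.055],o["position"]])))
a=cv2.resize(ims[0][240:400,160:330],(400,376),interpolation=2);b=cv2.resize(ims[1][110:260,280:430],(400,400),interpolation=2)[:376]
cv2.imwrite("pics/c4.png",cv2.hconcat([a,b]))
```

```text
[ 0.6032 -0.1977  0.2158] [ 0.4003 -5.6912  1.4853] [-1.0629 -0.007  -0.1019]
rod s [-0.1599 -0.1402 -0.0551 -0.    ] r [0.1599 0.1614 0.1615 0.1608]
hinge fit ds [-0.0009] [-0.0009  0.0006  0.0012  0.0008]
[-0.0004  0.0012] [-0.0005  0.0005  0.0002 -0.0004]
scene hinge,rod expected px [[255.424  329.2925]
 [245.1963 276.5316]]
side hinge,rod expected px [[334.4628 192.2331]
 [334.6037 142.2477]]
```

View pics/c4.png

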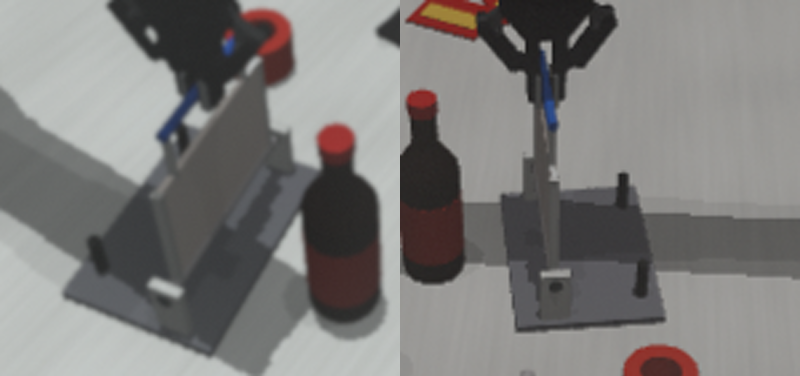

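Both views show the flap upright, with the rod gripped at side crop (548,85) and the bottles and roll standing. The circle fit through the TCP readings puts the flap within about 0.3° of upright. I'll let it settle, check the card and bystanders numerically, and hand in.

Request:
{"api": "jog_arm", "payload": {"increments": {"ticks":[[0,0,0,0,0,0,0],[0,0,0,0,0,0,0],[0,0,0,0,0,0,0],[0,0,0,0,0,0,0]]}}}

```text
clock: 15.0
position: [0.6029, -0.1979, 0.2158]
ee_rot: [0.647, 0.762, -0.0, 0.0]
ft_force: [0.7, -4.3, 0.6]
grip_width: 0.101
grasp_force: 31.6
```

Run:
```python
from h import *
np.set_printoptions(precision=4,suppress=True)
D=cam("side");im=manip.camera("side")
m=cv2.inRange(cv2.cvtColor(im,cv2.COLOR_BGR2HSV),(22,120,60),(35,255,255))
n,l,s,c=cv2.connectedComponentsWithStats(m);print("yellow",c[1:][s[1:,4]>25].round(1).tolist(),"expected tab",proj(D,[[.6112,.2325,.178]]))
for t in("sample_bottle","label_roll"):
    for r in manip.outline_of("side",t):print(t,round(r["confidence"],2),r["bbox"])
o=manip.get_obs();print(o["position"],o["ft_force"],o["grasp_force"],o["joint_velocities"])
```

```text
yellow [[298.0, 115.1], [315.9, 280.2], [389.0, 356.2], [318.0, 406.1], [402.3, 424.8]] expected tab [[316.9993 284.2013]]
sample_bottle 0.73 [275.4, 142.1, 302.6, 218.1]
sample_bottle 0.59 [304.5, 269.7, 336.9, 332.3]
label_roll 0.73 [360.2, 238.7, 394.4, 270.5]
[ 0.6028 -0.1978  0.2158] [ 0.3646 -5.2629  1.2548] 31.586118936538696 [-0.001  -0.0031  0.0012  0.0013  0.0002  0.0002 -0.0013]
```

```bash
python3 -c "
from workcell import manip
print(manip.hand_in())"
```

```text
the job is handed in; nothing more can be done
None
```

I handed the job in at about 15 s. The red card hangs astride the bar near its middle and is released, and the arm still grips the blue rod with the flap upright; the bottles and label roll look undisturbed.

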